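# Unlock the bead cabinet by feel

## Robot

A 7-joint arm with a two-finger parallel gripper is mounted at the origin on the work surface. World frame = base frame: x ahead of the robot, y to its left, z up, the work surface at z = 0. Lengths are in mm, angles in rad, forces in N, time in s.
With the tool pointing down it reaches from about 425 to 975 mm from the base axis. Payload 16.7 kg.
Tool frame: the origin (TCP) lies on the centre line of the jaws, within the pads' length; the fingertips stand 19 mm ahead of it and the grasp point (between the pads) is the TCP; z points along the fingers, y is the direction in which the jaws open and shut (so a half turn about z gives the same grasp; the last joint's range is limited). The gripper opens to 85 mm and grips with 20 to 120 N. Pads are 22 mm wide; open, the fingers measure 114 mm over their backs; the gripper's body (76 mm by 85 mm) begins 54 mm behind the grasp point. The pads swing forward as they close: fully open they stand 13 mm farther back than shut.
Start: joints at [-1.435, 0.426, 0.074, 1.606, -0.034, 1.111, -0.067], TCP at [189.658, 647.771, 250.302] pointing down, gripper open.
Joint ranges: [-2.85, 2.85], [-0.5, 2.14], [-1.23, 1.37], [0.21, 2.46], [-1.02, 4.16], [0.16, 2.05], [-2.73, 2.73]. Speed limits (rad/s): [1.89, 1.89, 2.39, 2.39, 3.01, 3.01, 3.01].

## Interface

Orientations are given as a unit quaternion [w, x, y, z].
In Python, from plant import readout, imaging, hand_in gives the robot as it stands.
- The arm moves only by the tool step_arm, never from a script. Its argument "series" is a list that holds one entry, the list of rows, each a list of 7 numbers: the finger opening in cm, from 0 to 8.54, then the shift along the tool's x, y, z in cm, then the turn, a rotation vector about the tool's x, y, z in degrees. In form: [[[jaw, tx, ty, tz, ax, ay, az], ...]]. A call has 1 to 5 rows; each row shifts and turns the commanded pose from where the row before left it, along the tool's axes as they then stand; what a row does not reach is not made up. A row lasts 1/8 s, in which the tool goes at most 62.5 mm and 10.7 degrees, less where a joint would pass 70% of its speed; a pose out of reach is approached as far as the arm can. A call is refused whole if a number of a shift passes 6.25 or a number of a turn 10.7, either way. A call with a gripper value outside its range is refused whole. The fingers move at their own pace and stop on an object; "newtons" is the grip in N (left out, the last holds). Time passes only in rows, so rows that do not move let the fingers close. It gives the time, the measured TCP pose, the force and the opening at its end, in the units of the state.
- readout.sense(): the state, without advancing time (a new reading comes with each control period).
- imaging.read_camera(name): name is "scene" or "top" or "wrist"; returns a dict with "img" (400x640x3 uint8, red, green, blue), "range_z" (400x640 float32, mm along the optical axis (not along the pixel's ray), 0 where there is no reading), "K" (3x3 intrinsics, pixels), "cam_to_world" (4x4, takes a point from camera to world coordinates). Camera axes: x right, y up, looking along -z (the intrinsics and any distortion apply to the point x, -y, -z); pixel columns grow to the right and rows downward; lengths in mm; the calibration is good to about 2 mm. A picture is of the moment at which its call begins.
- hand_in(): hands the job in, once; it reports no verdict.
The state is a dict: "t": time; "joint_pos": joint angles; "joint_velocities": joint speeds; "joint_efforts": joint torques, N m; "tool_pos": TCP position; "eef_rot": TCP orientation; "ft_force": force on the tool from outside, world axes, zero at the start; "wrist_torque": the same for the moment, N m; "width": opening from 0.0 (shut) to 1.0 (fully open).
Only numpy, scipy, OpenCV 4.12 (cv2) and the standard library are available. Lean on these libraries where they do the work, as an engineer would, in place of code of your own. Each camera call takes 0.05 s, during which the arm holds its last target.

## Task

Take the red-handled key out of the wooden bead gauge block, put it into the keyhole of the parts cabinet, pressing only gently while you feel for the slot at the bottom, and when it has dropped fully home turn it clockwise until the hidden bolt lets the lid spring up. Never force the key, leave it fully home in the lock, and leave the other things on the table undisturbed.

Things in the scene. Friction and masses are not known exactly. Their poses are not given: they have to be found in the camera images.
- key_bow (a point): Centre of the key's red handle plate. Key of about 60 g, upright and loose in the gauge block. Plate 36 mm wide (key x), 10 mm thick (key y: pinch here from above), 40 mm high (z up). Below this point: brass collar, 30 mm diameter, 20 to 24 mm down; steel shank, 22 mm diameter, to 51.5 mm, tapering to 15 mm at 56.5 mm; flat blade to 66.5 mm. Half a turn makes no difference.
- key_tip (a point): Centre of the lower end of the key's blade, 66.5 mm below key_bow, same axes. The blade is 20 mm wide (x), 4.5 mm thick (y), 10 mm long. At the start it is 30 mm down in the hole of the gauge block, 6 mm above the table.
- gauge: Wooden bead gauge block, fixed, 50 x 120 x 36 mm (x, y, z), origin at the centre of its underside. The key stands in its widest hole (26 mm diameter, 30 mm deep, at y = +38 mm); the other holes are too small for it.
- cabinet: Grey plastic parts cabinet, fixed, 230 mm (x) by 160 mm (y), 85 mm high, origin at the centre of its underside. Clear drawer fronts face -x. The deck with the brass-ringed keyhole is the front 65 mm of its top; the blue lid covers the rest.
- keyhole (a point): Centre of the keyhole's mouth on the cabinet's deck, 85 mm up, at cabinet x = -85 mm; cabinet's axes. Round bore, 24 mm diameter, 28 mm deep; red mark at its -x side. The lid starts 33 mm behind it (+x), its top 10 mm above the deck. More than 30 N between key and cabinet (all their contacts added up) is forcing. Fully home: tip 38 mm below this point, collar 4.5 mm above the deck.
- bore_floor (a point): Bottom of the bore, 28 mm below keyhole, same fixed axes. Here, hidden, is a sprung plug with a slot 22 x 6 mm, 12 mm deep, resting an unknown 0.3 to 1.4 rad counter-clockwise (from above) of the x axis. A blade over 0.07 rad out of line stops on it: it gives 5 mm at most (3 N, then 2 N per mm, then hard) and rises round the blade when that is turned into line.
- lid (a joint): Angle of the lid, hinged at its far (+x) edge; 0 shut and bolted. The plug turns with 0.06 N m friction and stays put; clockwise to 0.1 rad past the x axis it frees the lid (stop 0.4 rad; the key has 0.08 rad play in the slot, so turns further). The lid then springs by itself to 0.36 rad: front edge 60 mm above the deck, 43 mm from the keyhole's axis.
- jar: Bystander: lidded stoneware jar, 90 mm diameter, 115 mm high, origin at the centre of its underside.
- dish: Bystander: votive-sized glass dish, 58 mm diameter, 45 mm high, origin at the centre of its underside.
- pliers: Bystander: steel crimping pliers lying flat, 165 mm long, 12 mm thick, jaws to their +x, origin on the table under their middle.
- bead_pot: Bystander: amber glass bead pot with a white cap, 56 mm diameter, 70 mm high, origin at the centre of its underside.
Mind the look-alikes: they are no part of the job. What is shaped like the part that bears key_bow but blue or turquoise is not meant.

How it is judged:
By the outcome, as a careful person would: the job done as asked, in the order asked, and still so for the second after the job is handed in, with the robot touching nothing.
It also fails if it takes over 70 s, if anything falls off the work surface, if the arm or the gripper's body presses on something with over 40 N, if the wrist force passes 120 N, or if a joint passes its speed limit or range.

## Working session

There is one attempt and no reset: what is moved stays moved. The work goes in short steps, Python scripts to look and compute and a tool call to move; the robot and the scene stay as the last step left them, time stands still between calls to the robot, and variables do not carry over. Pictures are saved under pics/ and viewed, and the job is handed in when it is done.

Besides the shell and the picture viewer there is one more tool, called after "Emit:" by a JSON object that holds its "name" and its "arguments". step_arm: Moves the arm, as the interface text tells. Its arguments: {"type":"object","properties":{"series":{"type":"array","items":{"type":"array","items":{"type":"array","items":{"type":"number"}}}},"newtons":{"type":"number"}},"required":["series"]}

```bash
ls; mkdir -p pics; cat > h.py <<'E'
import numpy as np, cv2
from plant import readout, imaging
def grab(n,f=None):
    d=imaging.read_camera(n)
    if f: cv2.imwrite('pics/'+f,cv2.cvtColor(d['img'],cv2.COLOR_RGB2BGR))
    np.savez('/tmp/'+n+'.npz',**d)
    return d
def load(n): return dict(np.load('/tmp/'+n+'.npz'))
def ray(d,u,v):
    K=d['K'];M=d['cam_to_world']
    p=np.array([(u-K[0,2])/K[0,0],-(v-K[1,2])/K[1,1],-1.])
    return M[:3,3],M[:3,:3]@p
def plane(d,u,v,z):
    o,r=ray(d,u,v); return o+r*(z-o[2])/r[2]
def dep(d,u,v):
    o,r=ray(d,u,v); return o+r*d['range_z'][int(round(v)),int(round(u))]
def cloud(d):
    K=d['K'];M=d['cam_to_world'];z=d['range_z']
    v,u=np.mgrid[0:400,0:640]
    p=np.stack([(u-K[0,2])/K[0,0]*z,-(v-K[1,2])/K[1,1]*z,-z],-1)
    return p@M[:3,:3].T+M[:3,3]
def proj(d,P):
    M=d['cam_to_world'];K=d['K'];c=M[:3,:3].T@(np.array(P)-M[:3,3])
    return K[0,0]*c[0]/-c[2]+K[0,2],K[1,1]*-c[1]/-c[2]+K[1,2]
E
python3 - <<'E'
from h import *
for n in ['scene','top','wrist']:
    d=grab(n,n+'0.png'); print(n,{k:v for k,v in d.items() if k not in('img','range_z')})
print(readout.sense())
E
```

```text
pics
scene {'K': array([[396.95304151,   0.        , 319.33536037],
       [  0.        , 396.95304151, 202.33736277],
       [  0.        ,   0.        ,   1.        ]]), 'cam_to_world': array([[-3.03224697e-01, -5.16279592e-01,  8.00943297e-01,
         1.56390936e+03],
       [ 9.52913710e-01, -1.61459198e-01,  2.56683441e-01,
         3.20929925e+02],
       [-3.20075962e-03,  8.41062607e-01,  5.40928318e-01,
         7.27580253e+02],
       [ 0.00000000e+00,  0.00000000e+00,  0.00000000e+00,
         1.00000000e+00]])}
top {'K': array([[372.44322555,   0.        , 319.7101351 ],
       [  0.        , 372.44322555, 199.42079394],
       [  0.        ,   0.        ,   1.        ]]), 'cam_to_world': array([[ 1.14862815e-02,  9.95725921e-01, -9.16403647e-02,
         4.73727779e+02],
       [-9.99857148e-01,  1.03006150e-02, -1.34007684e-02,
        -1.12375347e+01],
       [-1.23995403e-02,  9.17811987e-02,  9.95701995e-01,
         1.29158795e+03],
       [ 0.00000000e+00,  0.00000000e+00,  0.00000000e+00,
         1.00000000e+00]])}
wrist {'K': array([[286.86047102,   0.        ,
[... 492 characters left out ...]
oint_pos': array([-1.43549266,  0.42662682,  0.07389449,  1.60642141, -0.03410281,
        1.11083255, -0.0670537 ]), 'joint_velocities': array([-0.00110867, -0.00233793,  0.00074751, -0.00069847,  0.00154757,
        0.00183103, -0.00111746]), 'joint_efforts': array([ 4.53358240e-03, -9.50323749e+01,  3.76363546e+00, -4.63760769e+01,
        1.93058141e-02,  7.82443240e-03,  1.63834297e-04]), 'tool_pos': array([189.61412959, 647.51883584, 249.76397044]), 'eef_rot': array([-3.22332329e-05,  1.41931238e-01,  9.89876386e-01, -5.12861509e-04]), 'ft_force': array([-0.24753494, -0.64235712,  0.10703444]), 'wrist_torque': array([ 0.012675  , -0.04071716,  0.0173635 ]), 'width': 1.0039256054482861}
```

View pics/scene0.png

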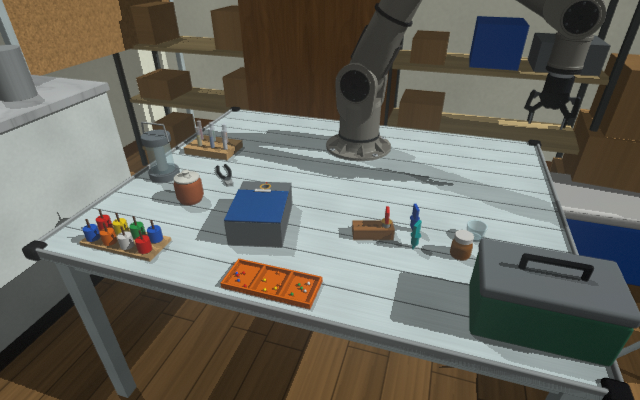

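View pics/top0.png

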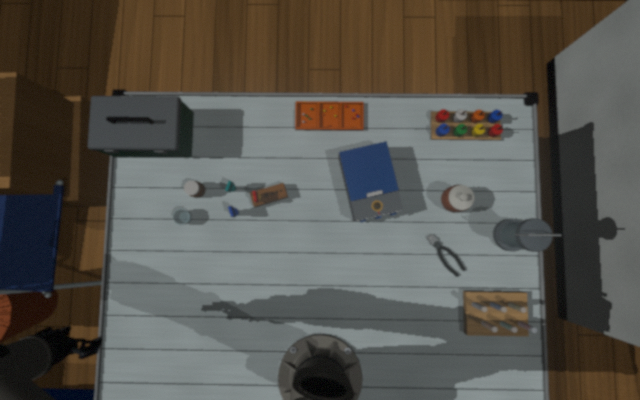

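View pics/wrist0.png

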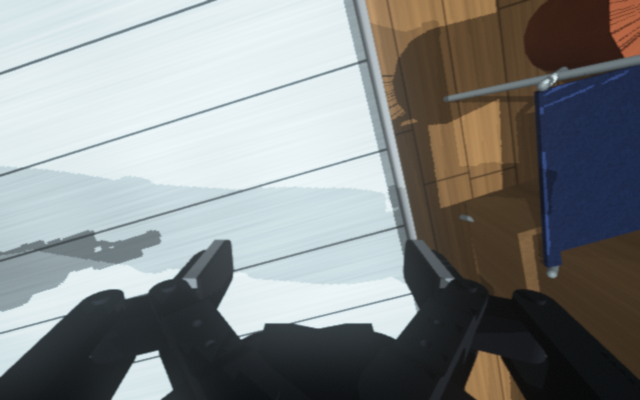

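The scene view shows the gauge block near (373,230) with the red bow at (388,213), and the keyhole ring at (264,187) on the cabinet. In the top view the ring is at (377,205) and the red bow at (255,196). What could be mistaken for the key: the blue key at scene (415,212), the turquoise key at (416,235), and the red pegs at (103,222) and (142,243). My choice is the red bow at (388,213), because it stands in the gauge block.

```bash
python3 - <<'E'
from h import *
s=load('scene');t=load('top')
a=cv2.cvtColor(s['img'],cv2.COLOR_RGB2BGR)[150:280,200:500]
b=cv2.cvtColor(t['img'],cv2.COLOR_RGB2BGR)[130:240,165:425]
cv2.imwrite('pics/c1.png',np.vstack([cv2.resize(a,(780,338),interpolation=cv2.INTER_CUBIC)]));cv2.imwrite('pics/c2.png',cv2.resize(b,(780,330),interpolation=cv2.INTER_CUBIC))
for n,d,(u0,u1,v0,v1) in [('scene',s,(375,400,195,228)),('top',t,(240,275,180,215))]:
    h=cv2.cvtColor(d['img'],cv2.COLOR_RGB2HSV).astype(int)
    m=((h[...,0]<8)|(h[...,0]>172))&(h[...,1]>150)&(h[...,2]>60)
    mm=np.zeros_like(m);mm[v0:v1,u0:u1]=m[v0:v1,u0:u1]
    v,u=np.nonzero(mm);print(n,len(u),u.mean(),v.mean(),u.min(),u.max(),v.min(),v.max())
    C=cloud(d)[mm];print(np.median(C,0),C.min(0),C.max(0))
    print(plane(d,u.mean(),v.mean(),72.5),proj)
E
```

```text
scene 26 387.15384615384613 212.30769230769232 386 388 207 222
[606.19982513 218.5354218   89.59292435] [580.59458079 211.29746254  56.76489294] [1563.90935699  320.92992458  727.58025312]
[586.08545312 216.3395302   72.5       ] <function proj at 0x7f714c974c20>
top 21 254.0952380952381 195.85714285714286 253 255 192 200
[592.96239926 218.03365426  92.27272672] [580.0916839  214.42594662  87.95141152] [606.33587436 222.2881741   97.98405864]
[595.48951448 221.67492212  72.5       ] <function proj at 0x7f714c974c20>
```

View pics/c1.png

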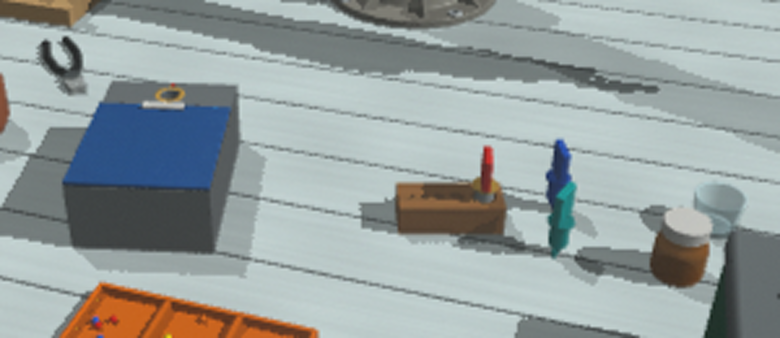

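View pics/c2.png

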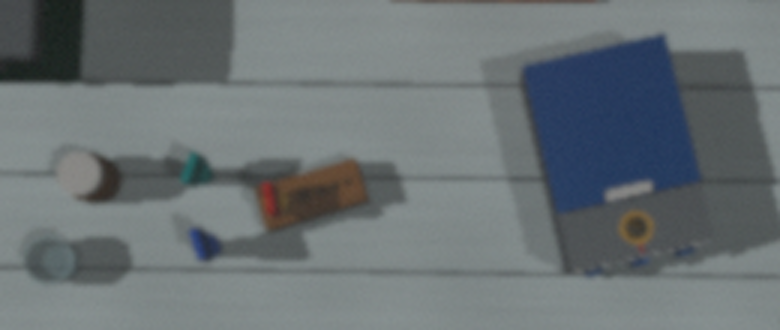

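The crops confirm the choice: the red plate stands on its brass collar at the gauge's +y end, and the blue and turquoise keys stand apart from it. Next I measure the gauge and cabinet poses and the clearances.

```bash
python3 - <<'E'
from h import *
t=load('top')
C=cloud(t);h=cv2.cvtColor(t['img'],cv2.COLOR_RGB2HSV).astype(int)
def blob(z0,z1,x0,x1,y0,y1,extra=None):
    m=(C[...,2]>z0)&(C[...,2]<z1)&(C[...,0]>x0)&(C[...,0]<x1)&(C[...,1]>y0)&(C[...,1]<y1)
    if extra is not None:m&=extra
    return C[m]
g=blob(25,45,520,660,90,270)
r=cv2.minAreaRect(g[:,:2].astype(np.float32));print('gauge',len(g),r,np.median(g[:,2]))
c=blob(70,110,480,780,-260,20);r=cv2.minAreaRect(c[:,:2].astype(np.float32));print('cab',len(c),r,cv2.boxPoints(r))
print('lidz',np.median(c[c[:,0]>620][:,2]),'deckz',np.median(c[(c[:,0]<570)][:,2]))
for n,a in [('blue/turq',(30,120,480,700,255,330)),('rest',(15,130,450,800,330,480))]:
    b=blob(*a);print(n,len(b),b.min(0),b.max(0))
# ring
m=(h[...,0]>10)&(h[...,0]<28)&(h[...,1]>90)
mm=np.zeros_like(m);mm[195:216,365:390]=m[195:216,365:390]
v,u=np.nonzero(mm);e=((u.min()+u.max())/2,(v.min()+v.max())/2);print(len(u),u.min(),u.max(),v.min(),v.max(),plane(t,*e,86),plane(t,u.mean(),v.mean(),86))
s=load('scene');h=cv2.cvtColor(s['img'],cv2.COLOR_RGB2HSV).astype(int)
m=(h[...,0]>10)&(h[...,0]<28)&(h[...,1]>90)
mm=np.zeros_like(m);mm[178:195,250:280]=m[178:195,250:280]
v,u=np.nonzero(mm);e=((u.min()+u.max())/2,(v.min()+v.max())/2);print(len(u),u.min(),u.max(),v.min(),v.max(),plane(s,*e,86))
E
```

```text
gauge 427 ((605.0046997070312, 182.03976440429688), (50.83654022216797, 120.13236999511719), 17.685359954833984) 35.91056029441802
cab 3484 ((648.5158081054688, -159.78231811523438), (233.6209259033203, 161.00547790527344), 13.621152877807617) [[ 516.0322   -109.052765]
 [ 553.9492   -265.52982 ]
 [ 780.9994   -210.51187 ]
 [ 743.0824    -54.03482 ]]
lidz 91.27586285412178 deckz 84.82753055088074
blue/turq 165 [527.53429632 281.93785931  39.34982405] [642.26767677 315.96879992  92.31115636]
rest 621 [500.6453383  405.58000487  15.04561012] [799.74913319 479.90612019 129.67054801]
57 372 381 201 211 [ 565.18600127 -179.23403781   86.        ] [ 566.71673495 -178.47194323   86.        ]
28 260 270 183 188 [ 570.89266266 -179.7720253    86.        ]
```

Gauge yaw is 17.7° and its size measures 51×120, as given. It predicts the hole at (593.5, 218.2), and the key was measured at (593, 218), so they agree. Cabinet yaw is 13.6° and the keyhole is near (566, -180). I'm moving above the key.

Emit:
{"name": "step_arm", "arguments": {"series": [[[8.5,-5.1,-3.0,0,0,0,0],[8.5,-5.1,-3.0,0,0,0,0],[8.5,-5.1,-3.0,0,0,0,0],[8.5,-5.1,-3.0,0,0,0,0],[8.5,-5.1,-3.0,0,0,0,0]]]}}

```text
t: 0.78
tool_pos: [393.3, 430.5, 250.3]
eef_rot: [-0.0, 0.142, 0.99, 0.0]
ft_force: [1.1, 1.2, -0.1]
width: 0.999
```

Emit:
{"name": "step_arm", "arguments": {"series": [[[8.5,-5.1,-3.0,0,0,0,0],[8.5,-5.1,-3.0,0,0,0,0],[8.5,-5.1,-3.0,0,0,0,0],[8.5,-5.1,-3.0,0,0,0,0],[8.5,0,0,0,0,0,10.5]]]}}

```text
t: 1.4
tool_pos: [557.3, 254.4, 250.3]
eef_rot: [0.001, 0.236, 0.972, -0.001]
ft_force: [-0.8, 0.7, -1.0]
width: 0.999
```

Emit:
{"name": "step_arm", "arguments": {"series": [[[8.5,0,0,0,0,0,10.5],[8.5,0,0,0,0,0,10.5],[8.5,0,0,0,0,0,10.5],[8.5,0,0,0,0,0,10.5],[8.5,0,0,0,0,0,10.5]]]}}

```text
t: 2.02
tool_pos: [554.1, 259.6, 250.1]
eef_rot: [-0.0, 0.641, 0.768, -0.0]
ft_force: [0.2, 0.3, -0.2]
width: 0.995
```

Emit:
{"name": "step_arm", "arguments": {"series": [[[8.5,0,0,0,0,0,10.5],[8.5,0,0,0,0,0,10.5],[8.5,0,0,0,0,0,10.5],[8.5,0,0,0,0,0,10.5],[8.5,0,0,0,0,0,10.5]]]}}

```text
t: 2.65
tool_pos: [554.1, 259.7, 250.1]
eef_rot: [0.0, 0.914, 0.405, -0.0]
ft_force: [-0.0, 0.4, 0.3]
width: 0.996
```

Emit:
{"name": "step_arm", "arguments": {"series": [[[8.5,0,0,0,0,0,10.1],[8.5,0,0,0,0,0,10.1],[8.5,0,0,0,0,0,10.0],[8.5,2.5,5.0,0,0,0,0],[8.5,0,0,0,0,0,0]]]}}

```text
t: 3.28
tool_pos: [595.5, 216.1, 250.4]
eef_rot: [0.001, 0.988, 0.154, 0.0]
ft_force: [-0.9, 0.2, -1.5]
width: 0.992
```

```bash
python3 - <<'E'
from h import *
d=grab('wrist','w1.png');s=readout.sense();print(s['tool_pos'],s['eef_rot'],s['joint_pos'])
E
```

```text
[594.33811904 217.88662278 250.1332169 ] [ 5.01998750e-04  9.87943476e-01  1.54814195e-01 -2.00550615e-05] [-1.04540148  0.45729122  0.80768549  1.73805481 -0.36431363  1.1037215
 -1.38170643]
```

View pics/w1.png

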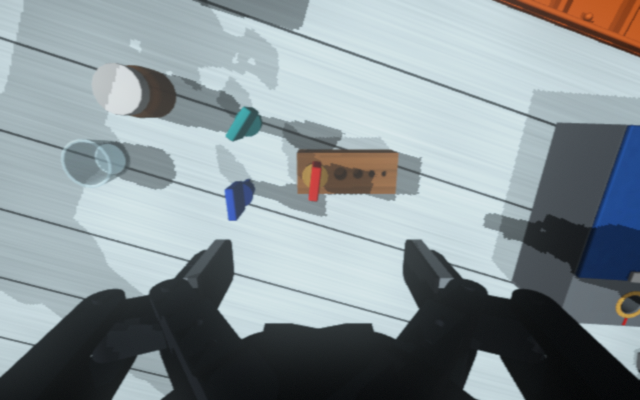

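The wrist view shows the red plate at (315,181), standing in the gauge block at (348,172). The blue key is at (238,200), the turquoise key at (244,123) and the keyhole ring at (630,303).

```bash
cat >> h.py <<'E'
def redmask(d,u0,u1,v0,v1):
    h=cv2.cvtColor(d['img'],cv2.COLOR_RGB2HSV).astype(int)
    m=((h[...,0]<8)|(h[...,0]>172))&(h[...,1]>140)&(h[...,2]>60)
    mm=np.zeros_like(m);mm[v0:v1,u0:u1]=m[v0:v1,u0:u1];return mm
E
python3 - <<'E'
from h import *
d=load('wrist');C=cloud(d)
m=redmask(d,295,335,150,215)
P=C[m];print(len(P),P.min(0),P.max(0))
top=P[P[:,2]>86];print(len(top),np.median(top,0))
r=cv2.minAreaRect(top[:,:2].astype(np.float32));print(r)
x=top[:,:2]-top[:,:2].mean(0);w,V=np.linalg.eigh(x.T@x);print(np.degrees(np.arctan2(V[1,1],V[0,1])))
# image line approach of mask
v,u=np.nonzero(m);q=np.c_[u,v].astype(np.float32);print(cv2.minAreaRect(q))
b=cv2.boxPoints(cv2.minAreaRect(q));
print([plane(d,*p,92.5)[:2].round(1) for p in b])
# gauge edge yaw/position
g=C[(C[...,2]>30)&(C[...,2]<42)&(abs(C[...,0]-605)<60)&(abs(C[...,1]-182)<75)];print('g',cv2.minAreaRect(g[:,:2].astype(np.float32)))
E
```

```text
298 [579.36076122 212.87522564  90.51058592] [660.83843571 236.84837104 374.58815083]
298 [596.79230017 219.58877723  92.80700109]
((620.4262084960938, 224.1457061767578), (84.1739273071289, 9.633649826049805), 10.92027759552002)
-167.99189131793844
((314.1899719238281, 183.32533264160156), (9.31754207611084, 33.10700607299805), 7.594643592834473)
[array([578.5, 221.2]), array([612.2, 227.1]), array([613.9, 218. ]), array([580.1, 211.8])]
g ((607.196533203125, 183.298095703125), (49.97621536254883, 120.26831817626953), 17.53717613220215)
```

```bash
python3 - <<'E'
from h import *
d=load('wrist');C=cloud(d)
m=redmask(d,295,335,150,215)&(C[...,2]<97)&(C[...,2]>89)
P=C[m][:,:2];r=cv2.minAreaRect(P.astype(np.float32));print(r)
x=P-P.mean(0);w,V=np.linalg.eigh(x.T@x);print(P.mean(0),np.degrees(np.arctan2(V[1,1],V[0,1])),np.sqrt(12*w/len(P)))
E
```

```text
((595.9923095703125, 219.45777893066406), (34.37611770629883, 9.496804237365723), 10.339425086975098)
[596.70749393 219.55860277] -169.55368573328528 [ 9.13457585 33.66055961]
```

Emit:
{"name": "step_arm", "arguments": {"series": [[[6,0,0,5,0,0,7.6],[6,0.2,-0.1,3,0,0,0],[6,0,0,0,0,0,0]]]}}

```text
t: 3.7
tool_pos: [593.8, 221.6, 168.4]
eef_rot: [0.001, 0.996, 0.091, -0.002]
ft_force: [-0.5, 0.5, 0.3]
width: 0.699
```

```bash
python3 - <<'E'
from h import *
d=grab('wrist','w2.png');s=readout.sense();print(s['tool_pos'],s['eef_rot'],s['joint_pos'])
C=cloud(d)
h=redmask(d,250,390,100,300)&(C[...,2]<97)&(C[...,2]>89)
P=C[h][:,:2];r=cv2.minAreaRect(P.astype(np.float32));print(r)
x=P-P.mean(0);w,V=np.linalg.eigh(x.T@x);print(P.mean(0),np.degrees(np.arctan2(V[1,1],V[0,1])),np.sqrt(12*w/len(P)))
E
```

```text
[594.7797911  221.52934828 170.15503915] [ 3.48430040e-04  9.95858597e-01  9.09126020e-02 -6.57936764e-04] [-1.01851809  0.5549107   0.77695401  1.80522862 -0.46238874  0.97426035
 -1.43750951]
((596.3419799804688, 219.33367919921875), (34.045196533203125, 8.91805648803711), 10.374966621398926)
[597.14739907 219.59156253] -168.85765543649816 [ 8.97744549 33.84794572]
```

View pics/w2.png

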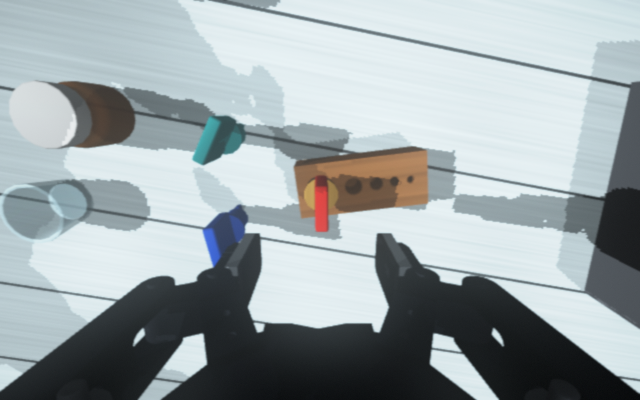

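The wrist view shows the red plate at (321,205), centred between the jaws. The blue key at (225,235) is just outside the left finger, so I narrow the jaws before going down.

Emit:
{"name": "step_arm", "arguments": {"series": [[[3.5,0.1,0.25,0,0,0,0],[3.5,0,0,4,0,0,0],[3.5,0,0,0,0,0,0]]]}}

```text
t: 4.12
tool_pos: [595.9, 218.7, 129.7]
eef_rot: [0.0, 0.996, 0.091, -0.001]
ft_force: [-0.2, 0.3, 0.7]
width: 0.408
```

```bash
python3 - <<'E'
from h import *
d=grab('wrist','w3.png');s=readout.sense();print(s['tool_pos'],s['eef_rot'],s['width'])
E
```

```text
[596.76082776 218.66508584 131.08487047] [ 1.06509553e-04  9.95909612e-01  9.03547737e-02 -2.19826272e-04] 0.40994865074950937
```

View pics/w3.png

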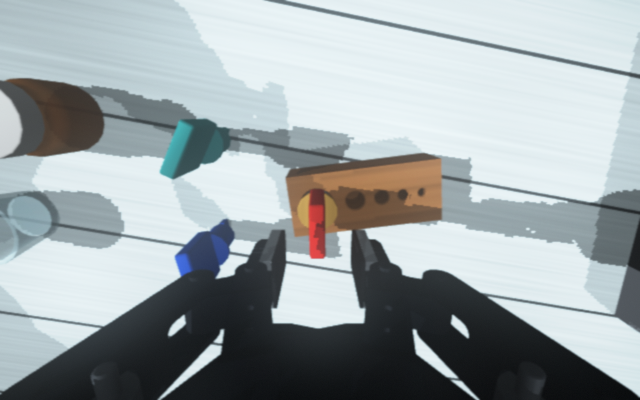

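The plate at (317,225) is centred between the fingers, and both look-alikes are clear. I go down and grip.

Emit:
{"name": "step_arm", "arguments": {"series": [[[3.5,0,0,2.7,0,0,0],[3.5,0,0,2.7,0,0,0],[3.5,0,0,0,0,0,0]]], "newtons": 50}}

```text
t: 4.55
tool_pos: [596.7, 218.8, 76.8]
eef_rot: [0.0, 0.996, 0.09, -0.0]
ft_force: [0.5, 0.3, 0.3]
width: 0.411
```

Emit:
{"name": "step_arm", "arguments": {"series": [[[0.5,0,0,0,0,0,0],[0.5,0,0,0,0,0,0],[0.5,0,0,0,0,0,0],[0.5,0,0,0,0,0,0],[0.5,0,0,0,0,0,0]]], "newtons": 50}}

```text
t: 5.18
tool_pos: [597.8, 219.1, 78.3]
eef_rot: [-0.0, 0.996, 0.09, 0.001]
ft_force: [-1.3, -1.0, 9.2]
width: 0.107
```

```bash
python3 - <<'E'
from h import *
s=readout.sense();print(s)
E
```

```text
{'t': 5.175, 'joint_pos': array([-0.94467794,  0.66499612,  0.68509872,  1.85567649, -0.5630791 ,
        0.82113622, -1.35789714]), 'joint_velocities': array([-0.00061678, -0.00136289, -0.00012555,  0.00037672, -0.00209994,
       -0.00039748,  0.00014856]), 'joint_efforts': array([-2.94728251e-01, -8.77192855e+01,  2.00467908e+01, -3.02587402e+01,
       -2.01168624e-01, -2.64411326e-01,  1.51213866e-03]), 'tool_pos': array([597.82816476, 219.06715343,  78.27867824]), 'eef_rot': array([-4.94092048e-04,  9.95905664e-01,  9.03891873e-02,  1.20814796e-03]), 'ft_force': array([-1.31818476, -0.9683032 ,  9.24752765]), 'wrist_torque': array([-0.24891029,  0.21936259,  0.00668669]), 'width': 0.10701345497051638}
```

Emit:
{"name": "step_arm", "arguments": {"series": [[[0.5,0,0,-0.5,0,0,0],[0.5,0,0,-0.5,0,0,0],[0.5,0,0,0,0,0,0]]]}}

```text
t: 5.55
tool_pos: [597.0, 219.1, 87.1]
eef_rot: [-0.0, 0.996, 0.091, 0.0]
ft_force: [0.4, 0.9, -1.2]
width: 0.105
```

Emit:
{"name": "step_arm", "arguments": {"series": [[[0.5,0,0,-2.5,0,0,0],[0.5,0,0,-4,0,0,0],[0.5,0,0,-5,0,0,0],[0.5,0,0,0,0,0,0]]]}}

```text
t: 6.05
tool_pos: [598.4, 219.2, 204.8]
eef_rot: [-0.001, 0.996, 0.09, 0.002]
ft_force: [-0.7, 0.1, -1.3]
width: 0.108
```

```bash
python3 - <<'E'
from h import *
d=grab('wrist','w4.png');s=readout.sense();print(s['tool_pos'],s['eef_rot'],s['width'],s['ft_force'],s['wrist_torque'])
e=grab('scene','s4.png');u,v=map(int,proj(e,s['tool_pos']));print(u,v)
cv2.imwrite('pics/s4c.png',cv2.resize(cv2.cvtColor(e['img'],cv2.COLOR_RGB2BGR)[v-50:v+70,u-60:u+60],(600,600),interpolation=cv2.INTER_CUBIC))
E
```

```text
[597.31522155 219.21476106 202.72854547] [-7.18176013e-04  9.95889210e-01  9.05697912e-02  1.13075990e-03] 0.11250535909416864 [-0.22981778  0.54180138 -1.63194241] [ 0.01038335  0.0269546  -0.0412326 ]
391 175
```

View pics/w4.png

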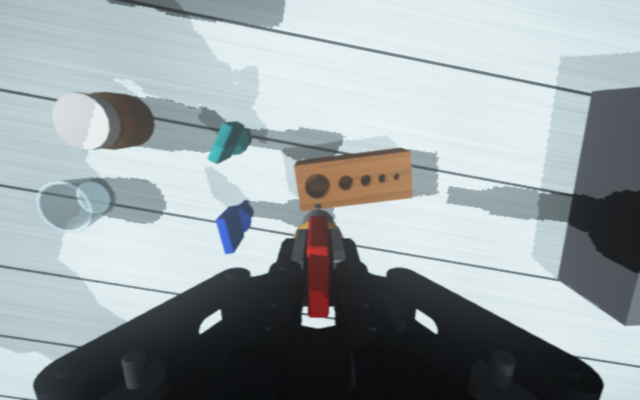

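View pics/s4c.png

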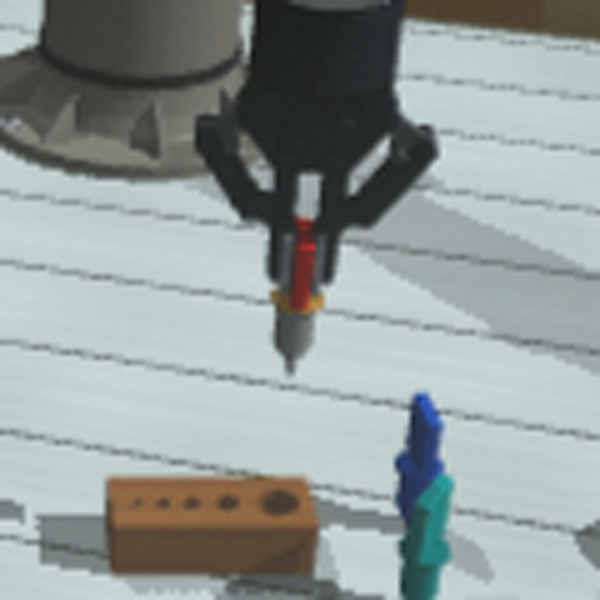

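The key is held upright between the pads: wrist (318,265) and scene crop (303,265). The gauge hole at wrist (318,187) is empty, and the look-alikes are undisturbed. Next I measure the key's pose in the hand.

```bash
cat >> h.py <<'E'
from scipy.spatial.transform import Rotation as R
def tcpframe(s):
    q=s['eef_rot'];return R.from_quat([q[1],q[2],q[3],q[0]]).as_matrix(),np.array(s['tool_pos'])
E
python3 - <<'E'
from h import *
d=load('wrist');s=readout.sense();Rm,p=tcpframe(s);C=cloud(d)
m=redmask(d,290,345,200,330);T=(C-p)@Rm
P=T[m];print(len(P))
ok=(abs(P[:,2])<40);P=P[ok]
print(np.percentile(P,[1,5,25,50,75,95,99],axis=0).round(1))
tp=P[P[:,2]<np.percentile(P[:,2],10)+3];print('top face',len(tp),np.median(tp,0),cv2.minAreaRect(tp[:,:2].astype(np.float32)))
e=load('scene');T2=(cloud(e)-p)@Rm
m=redmask(e,380,400,160,200);Q=T2[m];Q=Q[abs(Q[:,2])<60];print(np.percentile(Q,[2,50,98],axis=0).round(1))
# dark tip in scene: steel
E
```

```text
1472
[[-16.5  -4.  -19.2]
 [-14.9  -3.6 -18.8]
 [ -7.3  -1.9 -18.3]
 [  2.1   0.3 -17.9]
 [ 11.5   2.5 -17.4]
 [ 17.    4.3 -15.5]
 [ 17.4   4.7   4.9]]
top face 1388 [  0.95090643   0.68140644 -17.89136671] ((0.16552734375, 0.4057130813598633), (9.316621780395508, 34.80122375488281), 89.31050872802734)
[[-12.9  -2.  -14.8]
 [ 16.    2.2  -0.1]
 [ 19.5   6.   22. ]]
```

Emit:
{"name": "step_arm", "arguments": {"series": [[[0.5,0,0,0,0,0,0],[0.5,0,0,0,0,0,0]]]}}

```text
t: 6.4
tool_pos: [596.3, 218.7, 200.4]
eef_rot: [0.0, 0.996, 0.09, -0.001]
ft_force: [0.2, -0.2, -1.2]
width: 0.109
```

```bash
python3 - <<'E'
from h import *
for i in range(4):
    d=grab('wrist');s=readout.sense();Rm,p=tcpframe(s);C=cloud(d)
    m=redmask(d,290,345,200,330);P=C[m];P=P[(P[:,2]>210)&(P[:,2]<235)]
    print(p.round(1),np.median(P,0).round(1),d['cam_to_world'][:3,3].round(1),s['ft_force'].round(1),s['joint_pos'].round(4))
E
```

```text
[596.5 218.7 200.5] [595.7 218.5 214.9] [664.1 230.9 324.4] [-0.3 -0.  -0.7] [-1.0347  0.5237  0.8054  1.7799 -0.4345  1.0265 -1.4547]
[596.5 218.8 200.7] [595.9 218.5 215. ] [664.2 230.9 324.6] [-0.5  0.4  0.2] [-1.0347  0.5235  0.8055  1.7797 -0.4345  1.0266 -1.4546]
[596.6 218.7 200.8] [595.8 218.4 215.2] [664.3 230.9 324.8] [ 0.2 -0.2 -0.8] [-1.0347  0.5233  0.8056  1.7796 -0.4345  1.0267 -1.4547]
[596.7 218.7 201. ] [595.8 218.4 215.3] [664.3 230.9 324.9] [ 1.1  0.2 -0.2] [-1.0348  0.5232  0.8056  1.7795 -0.4344  1.0267 -1.4547]
```

The arm has settled. The plate's top is 14.3 mm above the TCP, so the bow is 5.7 mm below it and the tip about 72 mm below. I now carry the key beside the keyhole so the wrist camera can measure it.

Emit:
{"name": "step_arm", "arguments": {"series": [[[0.5,-2.3,5.5,-0.6,0,0,0],[0.5,-2.3,5.5,-0.6,0,0,0],[0.5,-2.3,5.5,-0.6,0,0,0],[0.5,-2.3,5.5,-0.6,0,0,0],[0.5,-2.3,5.5,-0.6,0,0,0]]]}}

```text
t: 7.22
tool_pos: [532.5, -74.1, 231.6]
eef_rot: [-0.0, 0.996, 0.091, 0.0]
ft_force: [1.4, -0.5, 0.7]
width: 0.107
```

Emit:
{"name": "step_arm", "arguments": {"series": [[[0.5,-2.3,5.5,0,0,0,0],[0.5,-2.3,5.5,0,0,0,0],[0.5,0,0,0,0,0,0],[0.5,0,0,0,0,0,0],[0.5,0,0,0,0,0,0]]]}}

```text
t: 7.85
tool_pos: [508.1, -187.6, 231.2]
eef_rot: [-0.0, 0.996, 0.091, -0.0]
ft_force: [0.1, -0.1, -0.6]
width: 0.112
```

```bash
python3 - <<'E'
from h import *
d=grab('wrist','w5.png');s=readout.sense();print(s['tool_pos'],s['eef_rot'],s['joint_pos'])
E
```

```text
[ 508.15438706 -187.56669132  231.21019953] [-1.08567333e-04  9.95805377e-01  9.14966178e-02 -9.20562983e-05] [-0.52435709  0.32962066  0.93739175  1.96386162 -0.31508427  1.00137674
 -0.82709504]
```

View pics/w5.png

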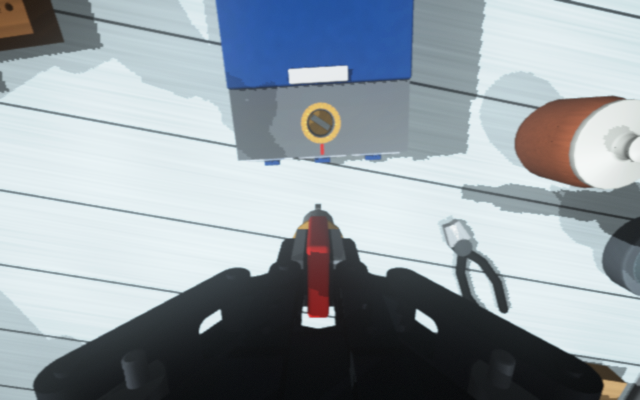

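The wrist view shows the keyhole ring at (320,123) with its red mark at (322,149), the key tip at (318,207) and the lid at (318,40). Something is visible inside the bore, so I crop in.

```bash
python3 - <<'E'
from h import *
d=load('wrist');s=readout.sense();Rm,p=tcpframe(s)
b=cv2.cvtColor(d['img'],cv2.COLOR_RGB2BGR)
cv2.imwrite('pics/c5.png',np.hstack([cv2.resize(b[95:160,290:350],(390,422),interpolation=cv2.INTER_CUBIC),cv2.resize(b[190:255,290:350],(390,422),interpolation=cv2.INTER_CUBIC)]))
h=cv2.cvtColor(d['img'],cv2.COLOR_RGB2HSV).astype(int)
m=(h[...,0]>12)&(h[...,0]<30)&(h[...,1]>110)&(h[...,2]>120)
mm=np.zeros(m.shape,np.uint8);mm[95:148,295:347]=m[95:148,295:347]
c=max(cv2.findContours(mm,cv2.RETR_EXTERNAL,cv2.CHAIN_APPROX_NONE)[0],key=len)
e=cv2.fitEllipse(c);print(e)
C=cloud(d);z=np.median(C[mm>0][:,2]);print('ring z',z)
W=plane(d,*e[0],z if 80<z<92 else 86);print('ring',W,'tool',(W-p)@Rm, 'diam',np.array(e[1])*d['range_z'][mm>0].mean()/286.86)
q=(C-p)@Rm
# deck edges: lid/deck z + cabinet yaw from this view
g=C[(C[...,2]>80)&(C[...,2]<100)&(C[...,0]>500)];
gg=(C[...,2]>92)&(C[...,2]<100)&(h[...,0]>100)&(h[...,0]<125);P=C[gg][:,:2].astype(np.float32);print('lid',cv2.minAreaRect(P))
# key parts in tool frame
m=redmask(d,290,345,200,330);P=q[m];P=P[(abs(P[:,2])<40)];t=P[P[:,2]<-11];print('top',np.median(t,0),cv2.minAreaRect(t[:,:2].astype(np.float32)))
for v in range(200,226,2):print(v,[ (q[v,u].round(0).tolist()) for u in (312,318,324)])
E
```

```text
((320.4071350097656, 122.45135498046875), (37.1335563659668, 38.516876220703125), 3.277881383895874)
ring z 86.11859834074386
ring [ 569.43049804 -178.82188305   86.11859834] tool [ 61.86739507   2.60150279 145.08088707] diam [33.81849845 35.07832392]
lid ((633.2035522460938, -162.86819458007812), (66.73908233642578, 158.38803100585938), 13.152620315551758)
top [ -5.68603338   0.38674446 -14.5172016 ] ((-1.6150703430175781, 0.32837629318237305), (9.04144287109375, 35.463645935058594), 89.67828369140625)
200 [[-37.0, -7.0, 230.0], [-38.0, 0.0, 231.0], [-37.0, 8.0, 230.0]]
202 [[-40.0, -7.0, 230.0], [-40.0, 0.0, 230.0], [-40.0, 8.0, 231.0]]
204 [[-43.0, -7.0, 231.0], [8.0, 0.0, 69.0], [-43.0, 8.0, 231.0]]
206 [[-46.0, -7.0, 231.0], [7.0, 0.0, 66.0], [-46.0, 8.0, 231.0]]
208 [[-48.0, -7.0, 230.0], [8.0, 0.0, 61.0], [-49.0, 8.0, 232.0]]
210 [[7.0, -4.0, 58.0], [8.0, 0.0, 55.0], [-51.0, 8.0, 230.0]]
212 [[8.0, -3.0, 52.0], [8.0, 0.0, 51.0], [8.0, 4.0, 53.0]]
214 [[8.0, -3.0, 49.0], [8.0, 0.0, 47.0], [7.0, 4.0, 50.0]]
216 [[16.0, -3.0, 22.0], [16.0, 0.0, 23.0], [15.0, 4.0, 24.0]]
218 [[15.0, -3.0, 21.0], [16.0, 0.0, 19.0], [15.0, 4.0, 21.0]]
220 [[16.0, -3.0, 16.0], [16.0, 0.0, 17.0], [16.0, 4.0, 17.0]]
222 [[16.0, -3.0, 13.0], [16.0, 0.0, 14.0], [16.0, 3.0, 13.0]]
224 [[15.0, -3.0, 12.0], [16.0, 0.0, 11.0], [16.0, 3.0, 11.0]]
```

View pics/c5.png

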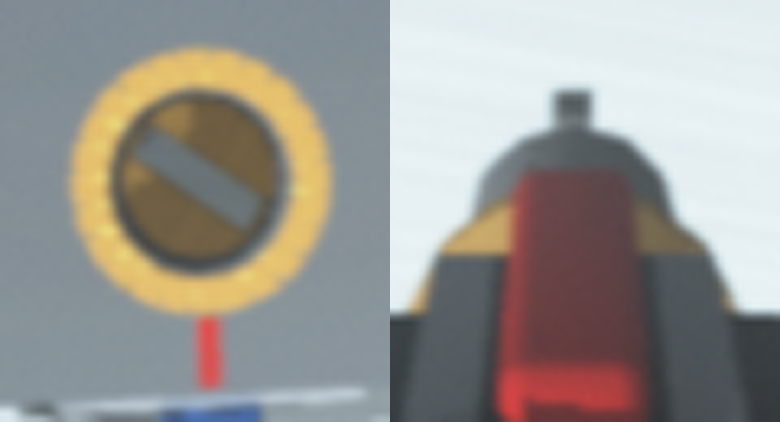

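The bore crop shows the plug's slot as a grey bar from (140,145) to (255,215). The key crop shows the blade centred at (573,105). I compute the slot angle and the key's offset in the hand.

```bash
python3 - <<'E'
from h import *
d=load('wrist');s=readout.sense();Rm,p=tcpframe(s)
def at(u,v,z):  # intersect with plane tool z
    o,r=ray(d,u,v);o=(o-p)@Rm;r=r@Rm;return o+r*(z-o[2])/r[2]
# crop scale 6.5
L=lambda a,b:(290+a/6.5-0.5,95+b/6.5-0.5)
for z in (57,):
    A=plane(d,*L(140,145),z);B=plane(d,*L(255,215),z);v=B-A;print('slot len',np.linalg.norm(v),np.degrees(np.arctan2(v[1],v[0]))%180,'mid',(A+B)/2)
print('bore mouth centre',plane(d,*L(200,181),85),'floor?')
K=lambda a,b:(290+a/6.5-0.5,190+b/6.5-0.5)
print('tip top edge',at(*K(573,92),72.15),'blade L/R',at(*K(553,100),72.15),at(*K(594,100),72.15))
print('plate far(top) edge z-14.4',at(*K(573,168),-14.4),'shank L,R (z~55)',at(*K(478,190),50),at(*K(668,190),50))
g=cv2.cvtColor(d['img'],cv2.COLOR_RGB2HSV)
print([ (v,d['img'][v,318].tolist()) for v in list(range(200,208))+list(range(212,226))+list(range(308,322))])
E
```

```text
slot len 20.73968686317581 69.98484755281498 mid [ 568.87830291 -178.6738275    57.        ]
bore mouth centre [ 569.47275659 -178.69490022   85.        ] floor?
tip top edge [ 7.28543647 43.15063162 72.15      ] blade L/R [ 6.36020364 40.99533757 72.15      ] [ 6.361464   45.52004447 72.15      ]
plate far(top) edge z-14.4 [ 29.40988467  24.54761944 -14.4       ] shank L,R (z~55) [ 4.02813177 29.46137183 50.        ] [ 4.03336374 48.31872209 50.        ]
[(200, [233, 242, 244]), (201, [231, 241, 243]), (202, [225, 235, 239]), (203, [190, 207, 212]), (204, [121, 132, 137]), (205, [90, 98, 101]), (206, [88, 96, 99]), (207, [98, 105, 108]), (212, [86, 94, 97]), (213, [86, 92, 96]), (214, [86, 93, 96]), (215, [88, 89, 92]), (216, [94, 78, 81]), (217, [99, 72, 75]), (218, [100, 71, 74]), (219, [100, 71, 74]), (220, [100, 71, 73]), (221, [100, 70, 73]), (222, [101, 71, 73]), (223, [100, 69, 72]), (224, [100, 69, 72]), (225, [101, 68, 71]), (308, [131, 33, 33]), (309, [132, 34, 32]), (310, [132, 34, 33]), (311, [131, 33, 31]), (312, [132, 33, 32]), (313, [131, 33, 31]), (314, [132, 32, 31]), (315, [149, 35, 33]), (316, [185, 47, 46]), (317, [194, 125, 127]), (318, [217, 221, 225]), (319, [226, 236, 239]), (320, [226, 237, 240]), (321, [227, 238, 240])]
```

```bash
python3 - <<'E'
from h import *
b=cv2.imread('pics/w5.png');cv2.imwrite('pics/c6.png',cv2.resize(b[195:330,270:365],(563,800),interpolation=cv2.INTER_CUBIC)[:, :][:800])
cv2.imwrite('pics/c6.png',cv2.resize(b[195:330,270:365],(422,600),interpolation=cv2.INTER_CUBIC))
E
```

```text
(no output)
```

View pics/c6.png

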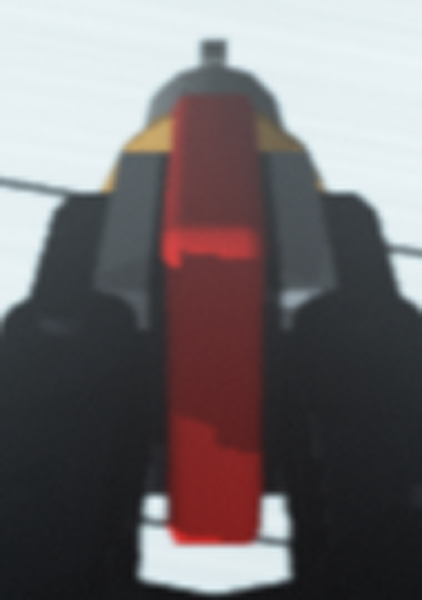

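```bash
python3 - <<'E'
from h import *
d=load('wrist');s=readout.sense();Rm,p=tcpframe(s)
def at(u,v,z):
    o,r=ray(d,u,v);o=(o-p)@Rm;r=r@Rm;return (o+r*(z-o[2])/r[2]).round(2)
c=lambda a,b:(270+a/4.444-.5,195+b/4.444-.5)
for z in (-14.4,):
    print('plate ends',at(*c(212,230),z),at(*c(215,542),z))
    print('plate corners',at(*c(165,228),z),at(*c(258,230),z),at(*c(172,542),z),at(*c(258,542),z))
print('plate bottom/collar edge z25.6',at(*c(210,95),25.65))
print('tip edge',at(*c(213,40),72.15),at(*c(201,52),72.15),at(*c(227,52),72.15))
print('shank L,R',at(*c(150,110),55),at(*c(276,110),55))
print('ring tool',(np.array([569.45,-178.75,85.5])-p)@Rm)
E
```

```text
plate ends [ 15.72   0.05 -14.4 ] [-18.82   0.34 -14.4 ]
plate corners [ 15.92  -4.36 -14.4 ] [ 15.72   4.38 -14.4 ] [-18.82  -4.01 -14.4 ] [-18.82   4.7  -14.4 ]
plate bottom/collar edge z25.6 [14.74 -0.29 25.65]
tip edge [ 7.39  0.   72.15] [ 5.36 -1.94 72.15] [ 5.36  2.26 72.15]
shank L,R [ 1.79 -9.38 55.  ] [ 1.8   9.44 55.  ]
ring tool [ 61.89977057   2.53452123 145.69949575]
```

Slot yaw is 70° in world, which is about 0.98 rad CCW of the cabinet's x axis and within the given range. The key's yaw is 10.5°. I turn −59.5° about tool z and move over the bore.

Emit:
{"name": "step_arm", "arguments": {"series": [[[0.5,3.1,0,0,0,0,0],[0.5,3.1,0,0,0,0,-9.9],[0.5,0,0,0,0,0,-9.9],[0.5,0,0,0,0,0,-9.9],[0.5,0,0,0,0,0,-9.9]]]}}

```text
t: 8.52
tool_pos: [569.1, -176.4, 231.1]
eef_rot: [-0.0, 0.905, 0.426, -0.0]
ft_force: [-0.7, -0.0, 0.3]
width: 0.111
```

Emit:
{"name": "step_arm", "arguments": {"series": [[[0.5,0,0,2,0,0,-9.9],[0.5,0,0,2,0,0,-9.9],[0.5,0,0,1,0,0,0],[0.5,0,0,0,0,0,0],[0.5,0,0,0,0,0,0]]]}}

```text
t: 9.15
tool_pos: [569.1, -177.5, 181.9]
eef_rot: [0.0, 0.821, 0.571, 0.0]
ft_force: [-0.9, 0.8, -0.4]
width: 0.108
```

```bash
python3 - <<'E'
from h import *
d=grab('wrist','w7.png');s=readout.sense();print(s['tool_pos'],s['eef_rot'],s['joint_pos'],np.degrees(2*np.arctan2(s['eef_rot'][2],s['eef_rot'][1])))
b=cv2.imread('pics/w7.png');cv2.imwrite('pics/c7.png',cv2.resize(b[140:330,250:390],(442,600),interpolation=cv2.INTER_CUBIC))
E
```

```text
[ 569.13652378 -177.58742032  181.97259745] [3.64252768e-04 8.20680993e-01 5.71386490e-01 2.31788465e-04] [-0.27386574  0.4219108   0.60391518  1.88045467 -0.29474619  0.92762155
  0.11338074] 69.69394072640468
```

View pics/c7.png

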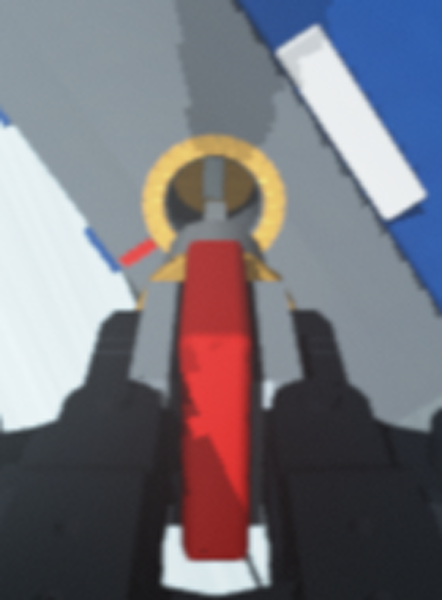

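The crop shows the slot at (213,185), upright and in line with the blade at (215,215). The bore ring is centred near x=214.

```bash
python3 - <<'E'
from h import *
d=load('wrist');s=readout.sense();Rm,p=tcpframe(s);h=cv2.cvtColor(d['img'],cv2.COLOR_RGB2HSV).astype(int)
o0=(d['cam_to_world'][:3,3]-p)@Rm;print(o0)
def at(u,v,z):
    o,r=ray(d,u,v);o=(o-p)@Rm;r=r@Rm;return (o+r*(z-o[2])/r[2])
def att(u,v,z): return at(u,v,z).round(2)
m=(h[...,0]>12)&(h[...,0]<30)&(h[...,1]>100)&(h[...,2]>110)
mm=np.zeros(m.shape,np.uint8);mm[175:222,290:345]=m[175:222,290:345]
v,u=np.nonzero(mm);zr=p[2]-86
# outer points per row extremes and per-col top
pts=[]
for r in range(183,216):
    q=u[v==r]
    if len(q): pts+= [at(q.min()-.5,r,zr)[:2],at(q.max()+.5,r,zr)[:2]]
for cc in range(305,332):
    q=v[u==cc]
    if len(q): pts.append(at(cc,q.min()-.5,zr)[:2])
P=np.array(pts)
from scipy.optimize import least_squares
f=least_squares(lambda a:np.hypot(*(P-a[:2]).T)-a[2],[0,0,17],loss='soft_l1');print('ring tool centre,R',f.x,len(P))
c=lambda a,b:(250+a/3.157-.5,140+b/3.157-.5)
print('tip edge',att(*c(213,203),72.15),'L/R',att(*c(204,212),72.15),att(*c(225,212),72.15))
print('plate ends',att(*c(215,335),-14.4),att(*c(215,558),-14.4),'corners',att(*c(182,340),-14.4),att(*c(250,335),-14.4))
# slot on floor: ends/sides
zf=p[2]-57;print('slot L/R top',att(*c(203,157),zf),att(*c(222,157),zf),'lower',att(*c(204,200),zf),att(*c(224,200),zf))
E
```

```text
[  68.18593327    0.72352204 -124.05355253]
ring tool centre,R [-1.18689187  0.2441419  17.70066156] 93
tip edge [ 6.57  0.12 72.15] L/R [ 4.43 -1.93 72.15] [ 4.43  2.85 72.15]
plate ends [ 15.46   0.63 -14.4 ] [-19.27   0.62 -14.4 ] corners [ 14.74  -3.74 -14.4 ] [ 15.46   5.26 -14.4 ]
slot L/R top [  3.67  -2.87 124.97] [  3.67   2.52 124.97] lower [ -9.11  -2.64 124.97] [ -9.11   3.12 124.97]
```

The key's axis is about 1.3 mm behind the bore centre along tool x. I correct that and approach.

Emit:
{"name": "step_arm", "arguments": {"series": [[[0.5,0.13,-0.02,0,0,0,-1],[0.5,0,0,1.0,0,0,0],[0.5,0,0,0.8,0,0,0],[0.5,0,0,0,0,0,0],[0.5,0,0,0,0,0,0]]]}}

```text
t: 9.82
tool_pos: [569.0, -176.5, 163.3]
eef_rot: [0.0, 0.815, 0.579, -0.0]
ft_force: [-0.1, -0.3, -0.2]
width: 0.113
```

```bash
python3 - <<'E'
from h import *
d=grab('wrist','w8.png');s=readout.sense();print(s['tool_pos'],s['ft_force'],s['wrist_torque'],np.degrees(2*np.arctan2(s['eef_rot'][2],s['eef_rot'][1])))
b=cv2.imread('pics/w8.png');cv2.imwrite('pics/c8.png',cv2.resize(b[190:260,280:355],(640,597),interpolation=cv2.INTER_CUBIC))
e=grab('scene','s8.png');u,v=map(int,proj(e,s['tool_pos']-np.array([0,0,60])));print(u,v)
cv2.imwrite('pics/s8c.png',cv2.resize(cv2.cvtColor(e['img'],cv2.COLOR_RGB2BGR)[v-40:v+30,u-35:u+35],(560,560),interpolation=cv2.INTER_CUBIC))
E
```

```text
[ 569.03366297 -176.48838993  163.40756505] [ 0.51517682 -0.0971463  -0.24438955] [ 0.01752597 -0.02496025  0.00836896] 70.77016263842195
265 180
```

View pics/c8.png

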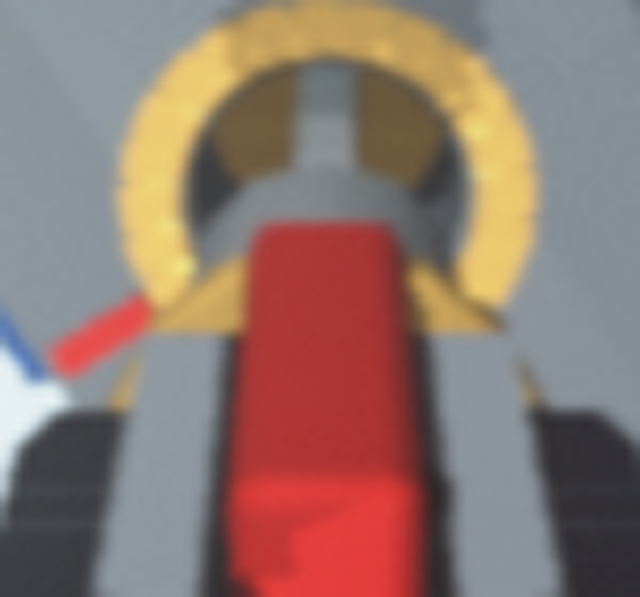

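View pics/s8c.png

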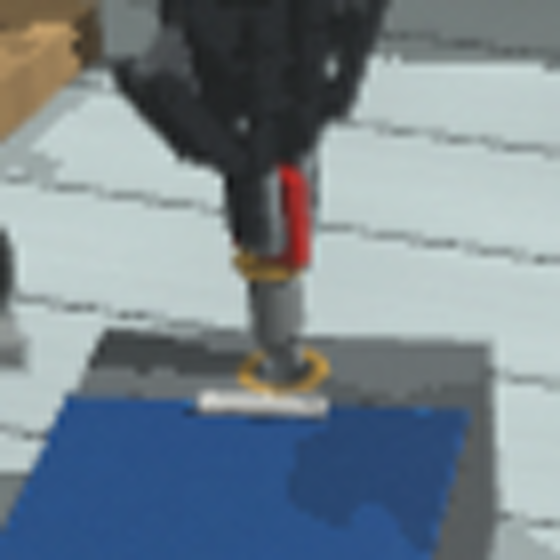

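The blade at crop (328,140) sits between the ring's sides (120 to 540), in line with the slot. The scene crop shows the tip just over the mouth. I check the offset along tool x numerically.

```bash
python3 - <<'E'
from h import *
d=load('wrist');s=readout.sense();Rm,p=tcpframe(s)
def at(u,v,z):
    o,r=ray(d,u,v);o=(o-p)@Rm;r=r@Rm;return (o+r*(z-o[2])/r[2]).round(2)
c=lambda a,b:(280+a/8.533-.5,190+b/8.533-.5)
print('tip',at(*c(328,110),72.15),at(*c(298,125),72.15),at(*c(357,125),72.15))
zr=p[2]-86
print('ring top outer',at(*c(330,2),zr),'L',at(*c(118,190),zr),'R',at(*c(541,190),zr),'inner top',at(*c(330,60),zr+1),'inL',at(*c(188,190),zr+1),'inR',at(*c(470,190),zr+1))
E
```

```text
tip [ 7.55  0.77 72.15] [ 6.23 -1.75 72.15] [ 6.24  3.2  72.15]
ring top outer [15.51  0.94 77.49] L [ -1.37 -17.47  77.49] R [-1.36 19.28 77.49] inner top [10.09  0.94 78.49] inL [ -1.72 -11.45  78.49] inR [-1.71 13.17 78.49]
```

Emit:
{"name": "step_arm", "arguments": {"series": [[[0.5,0.03,0.01,0.5,0,0,0],[0.5,0,0,0.5,0,0,0],[0.5,0,0,0,0,0,0]]]}}

```text
t: 10.3
tool_pos: [568.9, -176.0, 152.8]
eef_rot: [-0.0, 0.815, 0.579, -0.0]
ft_force: [0.0, 0.1, -0.1]
width: 0.112
```

Emit:
{"name": "step_arm", "arguments": {"series": [[[0.5,0,0,0.3,0,0,0],[0.5,0,0,0.3,0,0,0],[0.5,0,0,0,0,0,0]]]}}

```text
t: 10.68
tool_pos: [569.0, -176.1, 147.1]
eef_rot: [-0.0, 0.815, 0.579, -0.0]
ft_force: [-0.5, -0.8, -1.0]
width: 0.108
```

Emit:
{"name": "step_arm", "arguments": {"series": [[[0.5,0,0,0.3,0,0,0],[0.5,0,0,0.3,0,0,0],[0.5,0,0,0,0,0,0]]]}}

```text
t: 11.05
tool_pos: [569.0, -176.1, 141.0]
eef_rot: [-0.0, 0.815, 0.579, -0.0]
ft_force: [-0.2, -1.4, -0.4]
width: 0.108
```

Emit:
{"name": "step_arm", "arguments": {"series": [[[0.5,0,0,0.2,0,0,0],[0.5,0,0,0.2,0,0,0],[0.5,0,0,0,0,0,0]]]}}

```text
t: 11.42
tool_pos: [569.1, -176.1, 137.2]
eef_rot: [-0.0, 0.815, 0.579, -0.0]
ft_force: [0.0, 0.1, 0.5]
width: 0.109
```

Emit:
{"name": "step_arm", "arguments": {"series": [[[0.5,0,0,0.2,0,0,0],[0.5,0,0,0.2,0,0,0],[0.5,0,0,0,0,0,0],[0.5,0,0,0,0,0,0]]]}}

```text
t: 11.92
tool_pos: [569.2, -176.1, 133.3]
eef_rot: [-0.0, 0.815, 0.579, -0.0]
ft_force: [-0.5, -0.8, 0.2]
width: 0.108
```

```bash
python3 - <<'E'
from h import *
s=readout.sense();print(s['tool_pos'],s['ft_force'],s['wrist_torque'])
E
```

```text
[ 569.15084168 -176.10780033  133.33318611] [-0.49869423 -0.80099398  0.24558784] [-0.02893647 -0.01991483  0.00614506]
```

Emit:
{"name": "step_arm", "arguments": {"series": [[[0.5,0,0,0.2,0,0,0],[0.5,0,0,0.15,0,0,0],[0.5,0,0,0,0,0,0]]]}}

```text
t: 12.3
tool_pos: [569.0, -176.1, 129.7]
eef_rot: [-0.0, 0.815, 0.579, -0.0]
ft_force: [-0.5, -0.7, -0.8]
width: 0.107
```

Emit:
{"name": "step_arm", "arguments": {"series": [[[0.5,0,0,0.1,0,0,0],[0.5,0,0,0.1,0,0,0],[0.5,0,0,0,0,0,0]]]}}

```text
t: 12.68
tool_pos: [569.1, -176.1, 127.7]
eef_rot: [-0.0, 0.815, 0.579, -0.0]
ft_force: [0.5, -0.1, -1.0]
width: 0.111
```

Emit:
{"name": "step_arm", "arguments": {"series": [[[0.5,0,0,0.1,0,0,0],[0.5,0,0,0.1,0,0,0],[0.5,0,0,0,0,0,0]]]}}

```text
t: 13.05
tool_pos: [569.1, -176.1, 125.8]
eef_rot: [-0.0, 0.815, 0.579, -0.0]
ft_force: [0.3, 0.2, 0.2]
width: 0.111
```

Emit:
{"name": "step_arm", "arguments": {"series": [[[0.5,0,0,0.1,0,0,0],[0.5,0,0,0.1,0,0,0],[0.5,0,0,0,0,0,0]]]}}

```text
t: 13.42
tool_pos: [569.1, -176.1, 123.7]
eef_rot: [-0.0, 0.815, 0.579, -0.0]
ft_force: [-0.0, 0.3, -1.3]
width: 0.106
```

Emit:
{"name": "step_arm", "arguments": {"series": [[[0.5,0,0,0.1,0,0,0],[0.5,0,0,0,0,0,0],[0.5,0,0,0,0,0,0]]]}}

```text
t: 13.8
tool_pos: [569.1, -176.1, 122.8]
eef_rot: [0.0, 0.815, 0.579, -0.0]
ft_force: [-0.3, 0.6, -0.6]
width: 0.111
```

Emit:
{"name": "step_arm", "arguments": {"series": [[[0.5,0,0,0.1,0,0,0],[0.5,0,0,0.1,0,0,0],[0.5,0,0,0,0,0,0]]]}}

```text
t: 14.18
tool_pos: [569.1, -176.1, 120.7]
eef_rot: [-0.0, 0.815, 0.579, -0.0]
ft_force: [0.0, 0.7, -1.0]
width: 0.104
```

Emit:
{"name": "step_arm", "arguments": {"series": [[[0.5,0,0,0.1,0,0,0],[0.5,0,0,0.05,0,0,0],[0.5,0,0,0,0,0,0]]]}}

```text
t: 14.55
tool_pos: [569.2, -176.1, 119.3]
eef_rot: [-0.0, 0.815, 0.579, -0.0]
ft_force: [-0.2, 0.1, 0.2]
width: 0.108
```

```bash
python3 - <<'E'
from h import *
d=grab('wrist','w9.png');s=readout.sense();print(s['tool_pos'],s['ft_force'],s['wrist_torque'],s['width'])
e=grab('scene');u,v=map(int,proj(e,s['tool_pos']-np.array([0,0,20])));print(u,v)
cv2.imwrite('pics/s9c.png',cv2.resize(cv2.cvtColor(e['img'],cv2.COLOR_RGB2BGR)[v-35:v+35,u-35:u+35],(560,560),interpolation=cv2.INTER_CUBIC))
E
```

```text
[ 569.16451108 -176.10323884  119.35030001] [-0.2935139  -0.25802065  0.44769035] [-0.01993062  0.04419044 -0.01222323] 0.11161684512666799
265 181
```

View pics/s9c.png

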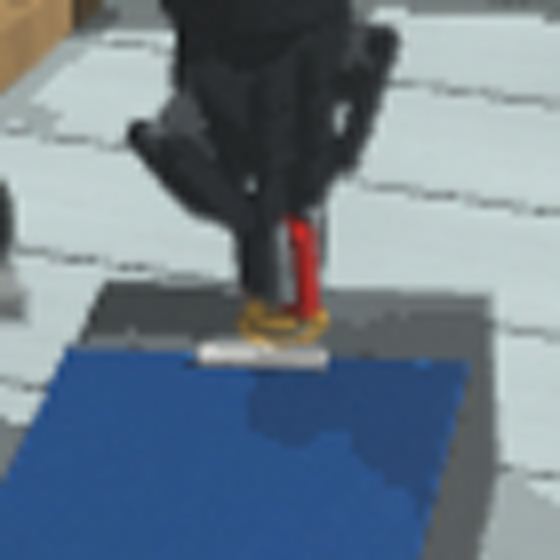

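View pics/w9.png

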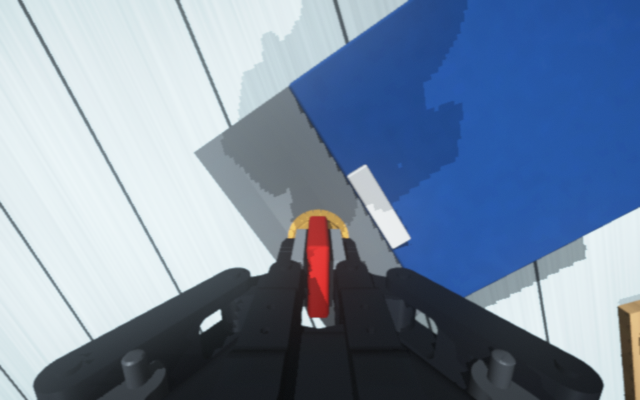

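The scene crop shows the collar at (285,322) almost down on the deck with no force on it. I feel for the end stop in small steps.

Emit:
{"name": "step_arm", "arguments": {"series": [[[0.5,0,0,0.05,0,0,0],[0.5,0,0,0,0,0,0],[0.5,0,0,0,0,0,0]]]}}

```text
t: 15.02
tool_pos: [569.2, -176.1, 118.9]
eef_rot: [0.0, 0.815, 0.579, -0.0]
ft_force: [-1.2, 0.5, 3.7]
width: 0.107
```

Emit:
{"name": "step_arm", "arguments": {"series": [[[0.5,0,0,0.05,0,0,0],[0.5,0,0,0,0,0,0],[0.5,0,0,0,0,0,0]]]}}

```text
t: 15.4
tool_pos: [569.2, -176.1, 118.4]
eef_rot: [0.0, 0.815, 0.579, -0.0]
ft_force: [-0.8, 0.7, 4.3]
width: 0.112
```

Emit:
{"name": "step_arm", "arguments": {"series": [[[0.5,0,0,0.05,0,0,0],[0.5,0,0,0,0,0,0],[0.5,0,0,0,0,0,0]]]}}

```text
t: 15.78
tool_pos: [569.2, -176.1, 117.8]
eef_rot: [0.0, 0.815, 0.579, 0.0]
ft_force: [-0.5, 1.1, 3.5]
width: 0.111
```

The end stop came at z=118.9, where 119.1 was predicted, with about 4 N on the plug spring, so the key is home. I back off the 1 mm of press and turn clockwise (+tool z) about the key's own axis, which is offset about (−2.4, 0.6) mm in the tool frame.

Emit:
{"name": "step_arm", "arguments": {"series": [[[0.5,0,0,-0.07,0,0,0],[0.5,0.004,0.017,0,0,0,4],[0.5,0.004,0.017,0,0,0,4],[0.5,0,0,0,0,0,0]]]}}

```text
t: 16.27
tool_pos: [569.6, -176.3, 118.5]
eef_rot: [0.0, 0.854, 0.521, -0.0]
ft_force: [0.2, 0.0, 3.8]
width: 0.111
```

```bash
python3 - <<'E'
from h import *
s=readout.sense();print(s['tool_pos'],s['ft_force'],s['wrist_torque'],s['width'],np.degrees(2*np.arctan2(s['eef_rot'][2],s['eef_rot'][1])))
E
```

```text
[ 569.64944987 -176.2587947   118.52989002] [0.20195675 0.0286887  3.75297081] [-0.16132329 -0.06203392  0.03583543] 0.11086995746571587 62.80340736302585
```

Emit:
{"name": "step_arm", "arguments": {"series": [[[0.5,0.004,0.017,0,0,0,4],[0.5,0.004,0.017,0,0,0,4],[0.5,0.004,0.017,0,0,0,4],[0.5,0.004,0.017,0,0,0,4],[0.5,0,0,0,0,0,0]]]}}

```text
t: 16.9
tool_pos: [570.3, -176.7, 118.5]
eef_rot: [0.0, 0.917, 0.398, -0.0]
ft_force: [-0.3, -1.6, 3.4]
width: 0.113
```

```bash
python3 - <<'E'
from h import *
s=readout.sense();print(s['tool_pos'],s['ft_force'],s['wrist_torque'],s['width'],np.degrees(2*np.arctan2(s['eef_rot'][2],s['eef_rot'][1])))
E
```

```text
[ 570.27297844 -176.65421927  118.53758886] [-0.26848842 -1.63605904  3.35911271] [-0.44291512 -0.15985366  0.0268439 ] 0.1125754373527164 46.88206943278697
```

Emit:
{"name": "step_arm", "arguments": {"series": [[[0.5,0.004,0.017,0,0,0,4],[0.5,0.004,0.017,0,0,0,4],[0.5,0.004,0.017,0,0,0,4],[0.5,0.004,0.017,0,0,0,4],[0.5,0,0,0,0,0,0]]]}}

```text
t: 17.52
tool_pos: [570.7, -177.2, 118.5]
eef_rot: [0.0, 0.964, 0.267, -0.0]
ft_force: [-0.4, -3.3, 3.0]
width: 0.109
```

```bash
python3 - <<'E'
from h import *
s=readout.sense();print(s['tool_pos'],s['ft_force'],s['wrist_torque'],s['width'],np.degrees(2*np.arctan2(s['eef_rot'][2],s['eef_rot'][1])))
E
```

```text
[ 570.74703792 -177.15339487  118.53037812] [-0.35406595 -3.26045076  3.03241518] [-0.75597536 -0.09944826  0.02906799] 0.10919508518747177 30.91708868301289
```

A sideways force of −3.3 N is building along y. I follow it before turning on.

Emit:
{"name": "step_arm", "arguments": {"series": [[[0.5,-0.02,0.034,0,0,0,0],[0.5,0,0,0,0,0,0],[0.5,0,0,0,0,0,0]]]}}

```text
t: 17.9
tool_pos: [570.8, -177.3, 118.6]
eef_rot: [0.0, 0.964, 0.266, 0.0]
ft_force: [0.1, -2.1, 3.9]
width: 0.108
```

```bash
python3 - <<'E'
from h import *
s=readout.sense();print(s['tool_pos'],s['ft_force'],s['wrist_torque'],s['width'],np.degrees(2*np.arctan2(s['eef_rot'][2],s['eef_rot'][1])))
E
```

```text
[ 570.75236147 -177.2608382   118.58753509] [ 0.06179424 -2.07607484  3.89282063] [-0.62126656 -0.09338952  0.00556917] 0.10819481119625148 30.82099679166764
```

Emit:
{"name": "step_arm", "arguments": {"series": [[[0.5,-0.015,0.03,0,0,0,0],[0.5,0,0,0,0,0,0],[0.5,0.004,0.017,0,0,0,4],[0.5,0.004,0.017,0,0,0,4],[0.5,0,0,0,0,0,0]]]}}

```text
t: 18.52
tool_pos: [570.9, -177.7, 118.4]
eef_rot: [0.0, 0.98, 0.198, -0.0]
ft_force: [-0.2, -0.8, 4.4]
width: 0.108
```

```bash
python3 - <<'E'
from h import *
s=readout.sense();print(s['tool_pos'],s['ft_force'],s['wrist_torque'],s['width'],np.degrees(2*np.arctan2(s['eef_rot'][2],s['eef_rot'][1])))
E
```

```text
[ 570.94230386 -177.66803438  118.43464136] [-0.19287683 -0.84401231  4.43563783] [-0.31550595  0.02119527  0.01909826] 0.10825411506468359 22.81276198377868
```

Emit:
{"name": "step_arm", "arguments": {"series": [[[0.5,0.0,0.025,0,0,0,4],[0.5,0.002,0.02,0,0,0,4],[0.5,0.004,0.02,0,0,0,4],[0.5,0,0,0,0,0,0]]]}}

```text
t: 19.02
tool_pos: [571.1, -178.3, 118.4]
eef_rot: [0.0, 0.995, 0.095, -0.0]
ft_force: [-0.4, -0.6, 3.5]
width: 0.111
```

```bash
python3 - <<'E'
from h import *
s=readout.sense();print(s['tool_pos'],s['ft_force'],s['wrist_torque'],s['width'],np.degrees(2*np.arctan2(s['eef_rot'][2],s['eef_rot'][1])))
E
```

```text
[ 571.10793126 -178.29357406  118.39169334] [-0.42255465 -0.62244024  3.45568778] [-0.30627161  0.15410131 -0.00387057] 0.11110724328016225 10.889999245900718
```

Emit:
{"name": "step_arm", "arguments": {"series": [[[0.5,0.004,0.017,0,0,0,4],[0.5,0.004,0.017,0,0,0,4],[0.5,0,0,0,0,0,0],[0.5,0,0,0,0,0,0]]]}}

```text
t: 19.52
tool_pos: [571.2, -178.7, 118.5]
eef_rot: [-0.0, 1.0, 0.026, -0.0]
ft_force: [-1.6, -0.4, 3.5]
width: 0.112
```

```bash
python3 - <<'E'
from h import *
d=grab('scene','s10.png');s=readout.sense();print(s['tool_pos'],s['ft_force'],s['wrist_torque'],s['width'],np.degrees(2*np.arctan2(s['eef_rot'][2],s['eef_rot'][1])))
cv2.imwrite('pics/s10c.png',cv2.resize(cv2.imread('pics/s10.png')[110:260,190:350],(640,600),interpolation=cv2.INTER_CUBIC))
E
```

```text
[ 571.2551157  -178.65917346  118.49211795] [-1.14892641 -0.81381862  3.54119295] [-0.29777019  0.43599731  0.03404634] 0.10793662217423723 2.9092635296856733
```

View pics/s10c.png

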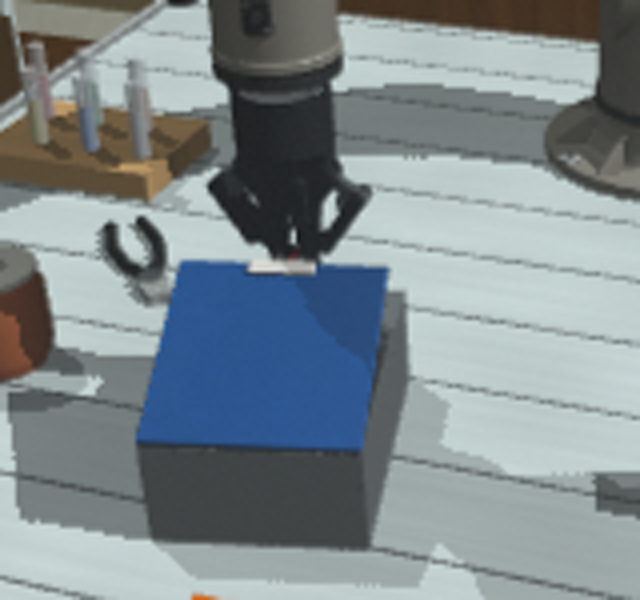

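The lid's front edge at (285,267) now hides the key, so the lid has sprung up. I turn a little further for margin and measure it.

Emit:
{"name": "step_arm", "arguments": {"series": [[[0.5,0.002,0.012,0,0,0,3],[0.5,0,0,0,0,0,0],[0.5,0,0,0,0,0,0]]]}}

```text
t: 19.95
tool_pos: [571.3, -178.8, 118.5]
eef_rot: [-0.0, 1.0, -0.001, -0.0]
ft_force: [-2.7, -1.2, 3.9]
width: 0.109
```

```bash
cat > lid.py <<'E'
from h import *
def lid(n='scene'):
    d=grab(n);C=cloud(d);h=cv2.cvtColor(d['img'],cv2.COLOR_RGB2HSV).astype(int)
    m=(h[...,0]>100)&(h[...,0]<125)&(h[...,1]>120)&(C[...,2]>60)&(C[...,2]<220)&(C[...,0]>540)&(C[...,0]<800)&(C[...,1]<0)&(C[...,1]>-300)
    P=C[m];a,_,_,_=np.linalg.lstsq(np.c_[P[:,:2],np.ones(len(P))],P[:,2],rcond=None)
    print(n,len(P),'z',P[:,2].min(),P[:,2].max(),'angle',np.arctan(np.hypot(a[0],a[1])))
E
python3 - <<'E'
from lid import *
s=readout.sense();print(s['tool_pos'],s['ft_force'],s['wrist_torque'],np.degrees(2*np.arctan2(s['eef_rot'][2],s['eef_rot'][1])))
lid('scene')
E
```

```text
[ 571.29320321 -178.79449553  118.47542452] [-2.69613707 -1.21340904  3.87746482] [-0.27736669  0.56303645  0.03174915] -0.12087040469717675
scene 2434 z 86.09573600312342 149.51238166156463 angle 0.3584776354533362
```

The lid stands at 0.358 rad, against 0.36 expected. I relieve the side load and open the jaws.

Emit:
{"name": "step_arm", "arguments": {"series": [[[0.5,-0.03,0.01,0,0,0,0],[0.5,0,0,0,0,0,0],[1.6,0,0,0,0,0,0],[2.5,0,0,0,0,0,0],[4,0,0,0,0,0,0]]]}}

```text
t: 20.62
tool_pos: [571.1, -178.8, 118.4]
eef_rot: [-0.0, 1.0, -0.002, -0.0]
ft_force: [-0.6, -0.4, -0.5]
width: 0.462
```

Emit:
{"name": "step_arm", "arguments": {"series": [[[4,0,0,0,0,0,0],[4,0,0,0,0,0,0],[4,0,0,-1.5,0,0,0],[4,0,0,-2,0,0,0],[4,0,0,0,0,0,0]]]}}

```text
t: 21.25
tool_pos: [572.1, -179.3, 155.9]
eef_rot: [0.0, 1.0, -0.002, 0.002]
ft_force: [-0.1, -0.5, -0.7]
width: 0.468
```

```bash
python3 - <<'E'
from h import *
d=grab('wrist','w11.png');s=readout.sense();print(s['tool_pos'],s['ft_force'],s['width'])
E
```

```text
[ 571.7298296  -178.91355479  154.88551215] [ 0.53791495 -0.43641699 -0.30988054] 0.4681514528390614
```

View pics/w11.png

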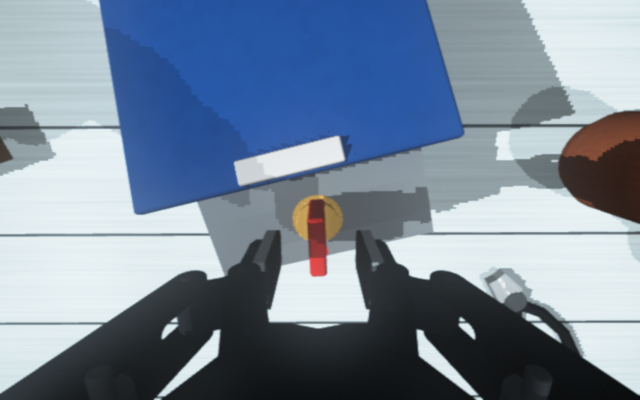

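The key stands free in the lock at (318,238), with the lid up at (290,90) and the jaws clear. I retreat upward and then check the key's height.

Emit:
{"name": "step_arm", "arguments": {"series": [[[4,0,0,-4,0,0,0],[4,0,0,-5,0,0,0],[4,-3,0,-3,0,0,0],[4,-3,0,0,0,0,0],[4,0,0,0,0,0,0]]]}}

```text
t: 21.92
tool_pos: [509.5, -178.6, 273.7]
eef_rot: [-0.001, 1.0, -0.002, 0.0]
ft_force: [0.9, 0.3, 0.3]
width: 0.469
```

Emit:
{"name": "step_arm", "arguments": {"series": [[[4,0,0,0,0,0,0],[4,0,0,0,0,0,0],[4,0,0,0,0,0,0]]]}}

```text
t: 22.3
tool_pos: [511.4, -178.8, 273.3]
eef_rot: [0.0, 1.0, -0.002, -0.0]
ft_force: [0.3, 0.3, -0.0]
width: 0.472
```

```bash
python3 - <<'E'
from lid import *
lid('scene')
d=grab('wrist','w12.png');s=readout.sense();print(s['tool_pos'],s['ft_force'],s['joint_velocities'].max())
C=cloud(d);m=redmask(d,220,420,50,330)&(C[...,2]>110)&(C[...,2]<160);P=C[m];t=P[P[:,2]>np.percentile(P[:,2],90)-3]
print(len(P),'plate top z',np.median(t[:,2]),cv2.minAreaRect(t[:,:2].astype(np.float32)))
h=cv2.cvtColor(d['img'],cv2.COLOR_RGB2HSV).astype(int)
m=(h[...,0]>12)&(h[...,0]<30)&(h[...,1]>100)&(np.hypot(C[...,0]-569.2,C[...,1]+178.7)<22);z=C[m][:,2];print('brass z pct',np.percentile(z,[5,25,50,75,95]))
grab('top','t12.png')
E
```

```text
scene 2445 z 85.07171832046663 148.4166011534404 angle 0.35847848938656235
[ 511.22063336 -178.81965814  273.36121346] [ 0.2708394  -0.36877374 -0.06356309] 0.00273910911226834
399 plate top z 133.91869106892642 ((568.5016479492188, -178.80076599121094), (34.564186096191406, 9.34256649017334), 2.3150575160980225)
brass z pct [ 85.39594089  86.80398031  93.58601487  94.30595258 397.43457897]
```

View pics/w12.png

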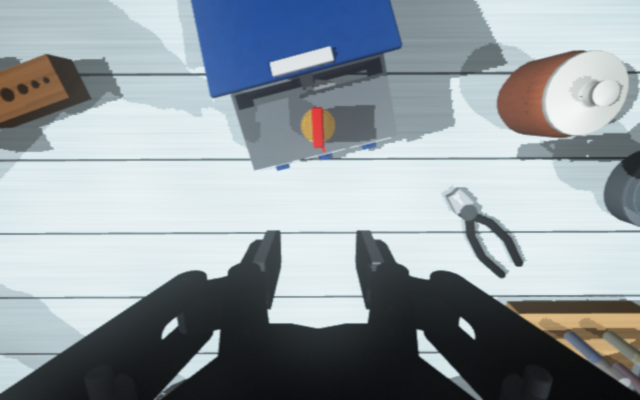

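View pics/t12.png

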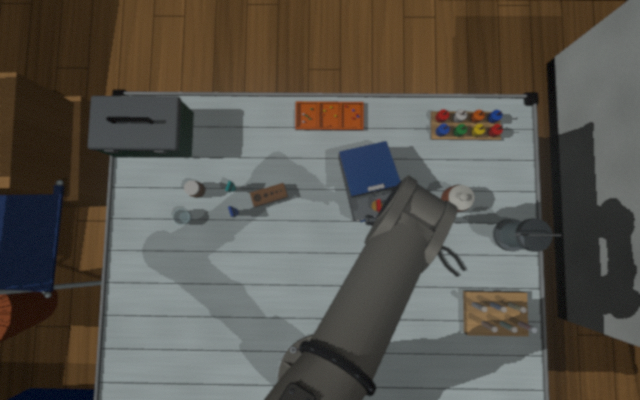

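The key is home: plate top at 133.9 mm against 133.5 expected, and collar top at 93.6 mm against 93.5. The lid is at 0.358 rad. In the views, the key is at wrist (318,127), and the bystanders at top (192,187), (182,215), (458,197) and (448,255) are where they were.

```bash
python3 -c "
from plant import hand_in
print(hand_in())"
```

```text
the job is handed in; nothing more can be done
None
```

The red-handled key is fully home in the cabinet lock, and the lid has sprung open. I handed the job in at about 22 s of the 70 s allowed; no verdict was reported.

- **Insertion:** The slot was visible in the wrist camera, at about 70° in the world frame, so I lined the blade up with it before going down. The key dropped in without having to feel around on the plug. The force read about 4 N when the key reached the end stop.
- **Turning:** I turned it clockwise about its own axis until the lid sprung up. Side force reached about 3 N at one point, and I shifted the arm to relieve it.
- **Last checks:** The plate top stands at 133.9 mm (133.5 expected), the collar top at 93.6 mm (93.5 expected) and the lid at 0.358 rad (0.36 expected). The robot was touching nothing. By eye, the other things on the table stood where they were at the start.
- **Disagreements:** The overhead and wrist cameras put the keyhole 2–3 mm apart, so I used the wrist measurement. One reading of the key's height in the jaws was about 3.5 mm off because the arm was still settling, so I measured it again. No final check failed.

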